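Slide the chopping board out over the peelings tray

TASK

Get the chopping board ready for peeling: push the yellow board along the white raised counter with the fingertips until its red line lies right above and along the counter's front edge, with the board's whole width over the blue tray that sticks out below. Only push it, never grip or lift it or let it tip, and leave the tray, flask, cups and saucer where they are. Then take the hand clear.

Things in the scene. Friction and masses are not known exactly. Their poses are not given: they have to be found in the camera images.
- edge (a point): Middle of the top line of the raised counter's front edge. The counter is a fixed white laminated board on legs, 320 mm deep (x) by 780 mm wide (y), flat top 75 mm above the work surface, 18 mm thick, brown edge strip. Axes: x points out over the edge, away from the robot, square to the edge; y runs along the edge to the left; z up. The counter top lies at x from -320 to 0 mm. The counter's place and turn differ each time.
- board: Centre of the underside of the loose yellow plastic chopping board, 150 mm (x) by 200 mm (y) by 10 mm thick, about 0.3 kg, lying flat on the counter top. Its x axis points to its front side (the one with the red line near it, facing the counter's front edge to within about 0.3 rad), y along its long side, z up. It slides with ordinary friction and stays where it is left.
- red_line (a point): Middle of the red line, 6 mm wide, painted across the board's top face parallel to its long front side, 40 mm behind that side (35 mm ahead of the board's centre). Same axes as the board.
- tray: Loose open blue plastic tray standing on the work surface, partly under the counter and sticking out 90 to 130 mm beyond its front edge; 240 mm (x) by 260 mm (y) by 42 mm high. Origin at the centre of its underside, axes parallel to those of the counter's edge (x outwards, y along the edge).
- flask: Green flask with black lid, standing on the counter to one side of the board: 100 mm across (a handle reaches 78 mm out from its axis), 230 mm high. Origin at the centre of its underside.
- cups: Three nested stainless steel cups standing on the counter to one side of the board: 76 mm across the rim, 99 mm high in all. Origin at the centre of the underside.
- saucer: White ceramic saucer on the counter to one side of the board: 120 mm across, 20 mm high. Origin at the centre of its underside.
Mind the look-alikes: they are no part of the job. Of the things like the board, leave any that is pink or turquoise; of the rest the larger one is meant.

How it is judged:
By the outcome, as a careful person would: the job done as asked, in the order asked, and still so for the second after the job is handed in, with the robot touching nothing.
It also fails if it takes over 64 s, if anything falls off the work surface, if the arm or the gripper's body presses on something with over 40 N, if the wrist force passes 120 N, or if a joint passes its speed limit or range.

ROBOT

A 7-joint arm with a two-finger parallel gripper is mounted at the origin on the work surface. World frame = base frame: x ahead of the robot, y to its left, z up, the work surface at z = 0. Lengths are in m, angles in rad, forces in N, time in s.
With the tool pointing down it reaches from about 0.425 to 0.875 m from the base axis. Payload 8.4 kg.
Tool frame: the origin (TCP) lies midway between the tips of the shut fingers; the grasp point (between the pads) lies 19 mm behind it; y points along the fingers, x is the direction in which the jaws open and shut, and the axes are right-handed (so a half turn about y gives the same grasp; the last joint's range is limited). The gripper opens to 85 mm and grips with 20 to 120 N. Pads are 22 mm wide; open, the fingers measure 114 mm over their backs; the gripper's body (76 mm by 85 mm) begins 54 mm behind the grasp point. The pads swing forward as they close: fully open they stand 13 mm farther back than shut.
Start: joints at [-1.28, 0.333, 0.04, 1.465, -0.013, 1.343, -0.059], TCP at [0.247, 0.601, 0.231] pointing down, gripper open.
Joint ranges: [-2.58, 2.58], [-0.38, 2.09], [-1.3, 1.39], [0.25, 2.4], [-1.5, 4.64], [0.08, 2.09], [-2.65, 2.65]. Speed limits (rad/s): [2.22, 2.22, 2.79, 2.79, 3.14, 3.14, 3.14].

INTERFACE

Orientations are given as a rotation vector (axis times angle).
In Python, from rig import r gives the robot as it stands. The module is installed in compiled form; this text tells all that it offers. Calls block until the motion is done:
- r.move_ptp(position, orientation): joint-space move of the TCP to a pose.
- r.movel(position, frame=None, feed=0.15): straight line of the TCP; frame=None keeps the orientation; feed is the mean speed in m/s.
- r.movej(angles): joint-space move.
- r.set_gripper(opening, squeeze=None): opening from 0.0 (shut) to 1.0 (fully open); squeeze is the grip in N (None keeps the last); returns when the fingers have stopped.
- r.dwell(seconds).
- r.inverse_kinematics(position, orientation): joint angles nearest the present ones, or None.
- r.capture(name): name is "side" or "top"; returns (picture, depth): 400x640x3 uint8, red, green, blue; 400x640 float32, m along the optical axis (not along the pixel's ray), 0 where there is no reading.
- r.camera_params(name): a dict with "fx", "fy", "cx", "cy" (pixels), "distortion" ([k1, k2, p1, p2, k3] as OpenCV has them; the pictures are not rectified), "cam_to_world" (4x4, takes a point from camera to world coordinates). Camera axes: x right, y down, z forward; pixel columns grow to the right and rows downward; lengths in m; the calibration is good to about 2 mm. A picture is of the moment at which its call begins. camera_params takes no time and is no camera call.
A pose or a line that the arm cannot do raises r.IKError and nothing moves.
- r.close_job(): hands the job in, once; it reports no verdict.
Readings, each from a call of its own:
- r.read_t(): time.
- r.read_q(): joint angles.
- r.read_qvel(): joint speeds.
- r.read_joint_torque(): joint torques, N m.
- r.read_ee_pos(): TCP position.
- r.read_tcp_rot(): TCP orientation.
- r.read_wrist_force(): force on the tool from outside, world axes, zero at the start.
- r.read_wrist_torque(): the same for the moment, N m.
- r.read_width(): opening from 0.0 (shut) to 1.0 (fully open).
Only numpy, scipy, OpenCV 4.12 (cv2) and the standard library are available. Lean on these libraries where they do the work, as an engineer would, in place of code of your own. Each camera call takes 0.05 s, during which the arm holds its last target. There are 200 camera calls.

## Working session

There is one attempt and no reset: what is moved stays moved. The work goes in short steps, each a Python script; the robot and the scene stay as the last script left them, time stands still between calls to the robot, and variables do not carry over. Pictures are saved under pics/ and viewed, on a budget of 10 in all, crops included, one or two more only if the job needs it, and the job is handed in when it is done.

```bash
mkdir -p pics; cat > h.py <<'E'
from rig import r
import numpy as np, cv2
def K(n):
    p=r.camera_params(n); return np.array([[p['fx'],0,p['cx']],[0,p['fy'],p['cy']],[0,0,1.]]),np.array(p['distortion'],float),np.array(p['cam_to_world'])
def cloud(n,d):
    k,D,T=K(n); v,u=np.mgrid[0:400,0:640]
    q=cv2.undistortPoints(np.stack([u.ravel(),v.ravel()],1).astype(float).reshape(-1,1,2),k,D).reshape(400,640,2)
    P=np.dstack([q*d[...,None],d]); return P@T[:3,:3].T+T[:3,3]
def onplane(n,uv,z):
    k,D,T=K(n); q=cv2.undistortPoints(np.array(uv,float).reshape(-1,1,2),k,D).reshape(-1,2)
    R=np.c_[q,np.ones(len(q))]@T[:3,:3].T; return T[:3,3]+R*((z-T[2,3])/R[:,2])[:,None]
def proj(n,P):
    k,D,T=K(n); R=T[:3,:3].T; return cv2.projectPoints(np.array(P,float).reshape(-1,1,3),cv2.Rodrigues(R)[0],-R@T[:3,3],k,D)[0].reshape(-1,2)
def save(n,f):
    a,d=r.capture(n); np.savez(f'pics/{f}.npz',a=a,d=d); cv2.imwrite(f'pics/{f}.png',a[...,::-1]); return a,d
E
python3 - <<'E'
from h import *
for n in('top','side'):
    a,d=save(n,n+'0'); print(n,r.camera_params(n))
print(r.read_tcp_rot(),r.read_ee_pos(),r.read_t())
E
```

```text
top {'fx': 405.4220013217053, 'fy': 405.4220013217053, 'cx': 310.88825061609975, 'cy': 201.05944865292963, 'distortion': array([-0.05406983,  0.        ,  0.        ,  0.        ,  0.        ]), 'cam_to_world': array([[ 1.24876826e-02, -9.96011429e-01,  8.83475553e-02,
         3.56610860e-01],
       [-9.99920682e-01, -1.25836869e-02, -5.29769510e-04,
         7.50668800e-02],
       [ 1.63939446e-03, -8.83339322e-02, -9.96089569e-01,
         1.45224724e+00],
       [ 0.00000000e+00,  0.00000000e+00,  0.00000000e+00,
         1.00000000e+00]])}
side {'fx': 470.3292994690235, 'fy': 470.3292994690235, 'cx': 310.90313951617003, 'cy': 194.52595665197234, 'distortion': array([-0.07053668,  0.        ,  0.        ,  0.        ,  0.        ]), 'cam_to_world': array([[ 0.88260412, -0.2925589 ,  0.36799355, -0.05956678],
       [-0.46961524, -0.58482248,  0.66139564, -0.88297062],
       [ 0.02171372, -0.7565659 , -0.65355685,  1.00897404],
       [ 0.        ,  0.        ,  0.        ,  1.        ]])}
[-1.369684   -0.91660241  0.91851441] [0.24686775 0.6008581  0.23049329] 0.1
```

View pics/top0.png

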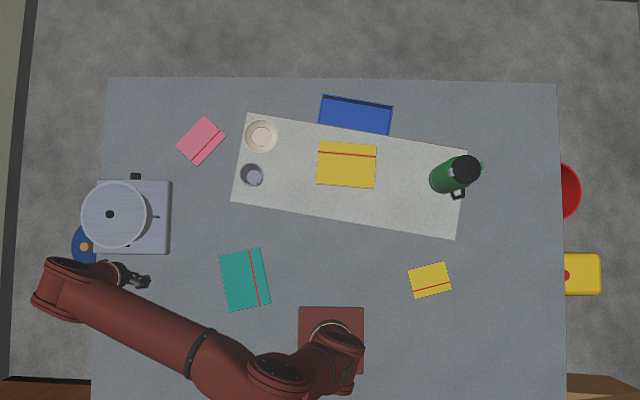

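View pics/side0.png

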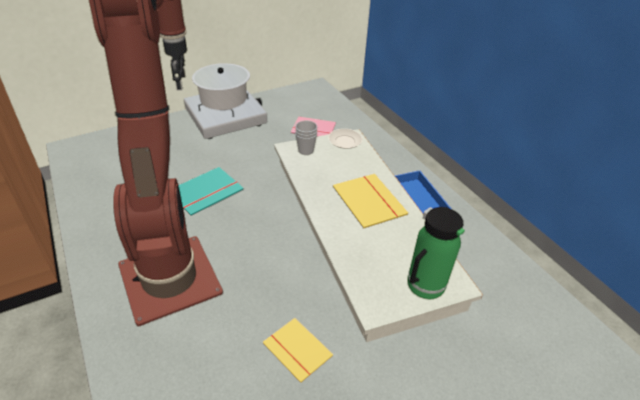

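The top view shows these board-like things: a large yellow board on the counter at (346,165), a small yellow one on the table at (430,280), a pink one at (201,140) and a turquoise one at (245,280). The one I want is the large yellow board on the counter. I'll measure next and check the choice in a close crop.

```bash
cat >> h.py <<'E'
def fit(P,it=4):
    P=np.asarray(P)[:,:2]
    for _ in range(it):
        vx,vy,x,y=cv2.fitLine(P.astype(np.float32),cv2.DIST_HUBER,0,.01,.01).ravel()
        e=(P-[x,y])@[-vy,vx]; P=P[abs(e)<max(.002,2*np.std(e))]
    if vy<0: vx,vy=-vx,-vy
    return np.array([x,y]),np.array([vx,vy]),np.std(e),len(P)
def measure(a,d,zt=.085):
    """board centre, yaw, edge from the top picture"""
    P=cloud('top',d); hsv=cv2.cvtColor(a,cv2.COLOR_RGB2HSV); H,S,V=[hsv[...,i].astype(int) for i in range(3)]
    o={}
    up=(P[...,2]>.055)&(P[...,2]<.11)&(d>0)
    m=((S>110)&((H<36)|(H>170))&up).astype(np.uint8)
    n,l,st,_=cv2.connectedComponentsWithStats(cv2.morphologyEx(m,cv2.MORPH_CLOSE,np.ones((3,3))))
    i=1+np.argmax(st[1:,4]); b=(l==i)
    c=max(cv2.findContours(b.astype(np.uint8),cv2.RETR_EXTERNAL,cv2.CHAIN_APPROX_NONE)[0],key=cv2.contourArea).reshape(-1,2)
    W=onplane('top',c,zt)[:,:2]; rect=cv2.minAreaRect((W*1000).astype(np.float32)); o['rect']=rect
    red=b&((H<8)|(H>170)); v,u=np.nonzero(red)
    R=onplane('top',np.c_[u,v],zt)[:,:2]; o['red']=fit(R); o['redspan']=R[np.argmin(R[:,1])],R[np.argmax(R[:,1])]
    o['bpx']=b
    return o
E
python3 - <<'E'
from h import *
z=np.load('pics/top0.npz'); a,d=z['a'],z['d']
o=measure(a,d); print({k:v for k,v in o.items() if k!='bpx'})
P=cloud('top',d); print('board z',np.median(P[o['bpx']][:,2]))
hsv=cv2.cvtColor(a,cv2.COLOR_RGB2HSV).astype(int); g=a.astype(int).sum(2)
for u in (270,300,420,440):
    print(u,[(v,g[v,u],round(float(P[v,u,2]),3)) for v in range(105,150,3)])
B=(hsv[...,0]>100)&(hsv[...,0]<125)&(hsv[...,1]>130)
n,l,st,_=cv2.connectedComponentsWithStats(B.astype(np.uint8)); print(st[st[:,4]>150])
big=cv2.resize(a[80:250,220:500],None,fx=2.8,fy=2.8,interpolation=cv2.INTER_CUBIC); cv2.imwrite('pics/crop1.png',big[...,::-1])
E
```

```text
{'rect': ((606.5919189453125, -43.530494689941406), (197.60679626464844, 148.0550537109375), 85.84387969970703), 'red': (array([ 0.6423803 , -0.04654362], dtype=float32), array([0.07496478, 0.9971862 ], dtype=float32), np.float64(0.0009640337900331456), 56), 'redspan': (array([ 0.63567861, -0.14343511]), array([0.65035644, 0.05212592]))}
board z 0.08504712699575556
270 [(105, np.int64(367), -0.001), (108, np.int64(368), 0.004), (111, np.int64(368), 0.001), (114, np.int64(359), -0.001), (117, np.int64(486), 0.074), (120, np.int64(485), 0.074), (123, np.int64(470), 0.094), (126, np.int64(508), 0.088), (129, np.int64(529), 0.085), (132, np.int64(501), 0.081), (135, np.int64(489), 0.08), (138, np.int64(520), 0.081), (141, np.int64(537), 0.088), (144, np.int64(545), 0.086), (147, np.int64(538), 0.092)]
300 [(105, np.int64(361), -0.003), (108, np.int64(375), 0.008), (111, np.int64(364), 0.004), (114, np.int64(373), 0.002), (117, np.int64(369), -0.005), (120, np.int64(362), -0.003), (123, np.int64(479), 0.072), (126, np.int64(480), 0.074), (129, np.int64(479), 0.077), (132, np.int64(477), 0
[... 453 characters left out ...]
35, np.int64(377), 0.003), (138, np.int64(371), 0.006), (141, np.int64(323), 0.073), (144, np.int64(489), 0.079), (147, np.int64(472), 0.069)]
440 [(105, np.int64(362), 0.001), (108, np.int64(363), 0.002), (111, np.int64(373), 0.003), (114, np.int64(357), 0.0), (117, np.int64(371), -0.006), (120, np.int64(365), 0.003), (123, np.int64(368), 0.001), (126, np.int64(365), 0.001), (129, np.int64(371), 0.008), (132, np.int64(371), -0.004), (135, np.int64(363), -0.004), (138, np.int64(362), 0.002), (141, np.int64(367), -0.002), (144, np.int64(343), -0.004), (147, np.int64(476), 0.072)]
[[     0      0    640    400 253618]
 [   318     94     76     42   1921]
 [    72    226     24     37    461]]
```

View pics/crop1.png

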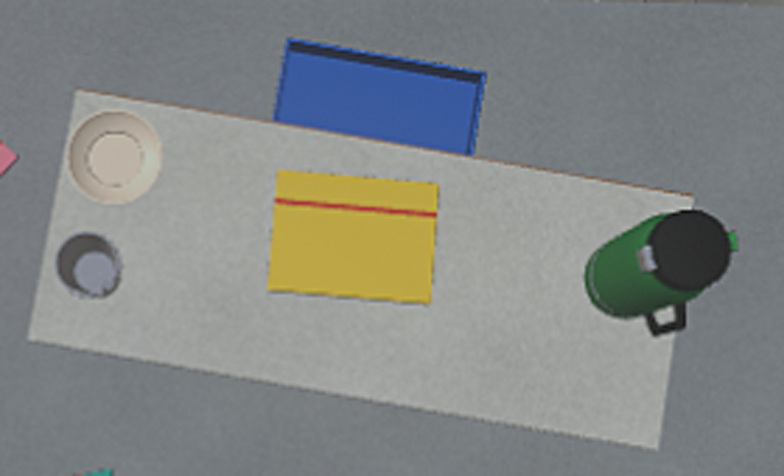

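```bash
cat > edge.py <<'E'
from h import *
z=np.load('pics/top0.npz'); a,d=z['a'],z['d']; g=a.astype(float)
P=cloud('top',d)
# front: transitions by luminance; back too
L=g.sum(2); F=[];Bk=[];Br=[]
chroma=g[...,0]-g[...,2]
for u in list(range(285,316))+list(range(398,428)):
    col=L[:,u]; 
    for v in range(100,160):
        if col[v]<425<=col[v+1] and col[v+2]>425: F.append((u,v+(425-col[v])/(col[v+1]-col[v]))); break
for u in range(262,420):
    col=L[:,u]
    for v in range(195,240):
        if col[v]>425>=col[v+1] and col[v+2]<425: Bk.append((u,v+(425-col[v])/(col[v+1]-col[v]))); break
f=fit(onplane('top',F,.075)); b=fit(onplane('top',Bk,.075)); print('front',f,'back',b)
n=np.array([f[1][1],-f[1][0]]); print('depth',n@(f[0]-b[0]), 'yaw',-np.arctan2(f[1][0],f[1][1]),-np.arctan2(b[1][0],b[1][1]))
for u in (290,305,405,425): 
    v=int(np.interp(u,*np.array(F).T)); print(u,a[v-3:v+4,u].tolist())
# left/right counter ends
for v in (140,160,180,200):
    row=L[v]; print(v,[u for u in range(225,250) if row[u]<425<=row[u+1]],[u for u in range(440,480) if row[u]>425>=row[u+1]])
# tray rim
hsv=cv2.cvtColor(a,cv2.COLOR_RGB2HSV).astype(int)
B=(hsv[...,0]>100)&(hsv[...,0]<125)&(hsv[...,1]>130); B[150:]=0;B[:90]=0
c=max(cv2.findContours(B.astype(np.uint8),cv2.RETR_EXTERNAL,cv2.CHAIN_APPROX_NONE)[0],key=cv2.contourArea).reshape(-1,2)
W=onplane('top',c,.042)[:,:2]; e=(W-f[0])@np.c_[n,f[1]]
print('tray in edge frame (x out,y from f0) min/max',e.min(0),e.max(0), 'f0',f[0])
s=e[(e[:,0]>.02)&(e[:,0]<.08)]; print('tray sides y',np.median(s[s[:,1]<s[:,1].mean(),1]),np.median(s[s[:,1]>s[:,1].mean(),1]))
o=measure(a,d); bc=np.array(o['rect'][0])/1000; print('board centre in edge frame',(bc-f[0])@np.c_[n,f[1]],'red',(o['red'][0]-f[0])@np.c_[n,f[1]],'yaw board',-np.arctan2(*o['red'][1]))
E
python3 edge.py
python3 - <<'E'
from h import *
from scipy.spatial.transform import Rotation as R
print(R.from_rotvec(r.read_tcp_rot()).as_matrix().round(3))
E
```

```text
front (array([ 0.71971387, -0.12281896], dtype=float32), array([0.16037722, 0.9870558 ], dtype=float32), np.float64(0.0004928512575468001), 61) back (array([ 0.40916452, -0.06249008], dtype=float32), array([0.16069056, 0.9870048 ], dtype=float32), np.float64(0.0005999902460321015), 158)
depth 0.3162049 yaw -0.1610728 -0.16139027
290 [[120, 125, 128], [121, 126, 130], [122, 117, 116], [148, 133, 120], [161, 165, 163], [159, 161, 158], [161, 163, 160]]
305 [[119, 124, 128], [118, 123, 127], [116, 118, 121], [129, 120, 112], [159, 157, 151], [161, 164, 160], [161, 163, 160]]
405 [[120, 125, 129], [121, 127, 130], [117, 122, 125], [125, 117, 112], [156, 149, 139], [162, 166, 164], [160, 163, 160]]
425 [[118, 124, 127], [118, 124, 128], [120, 125, 129], [129, 112, 98], [163, 168, 165], [161, 163, 160], [159, 162, 158]]
140 [241, 246] []
160 [237] [446]
180 [233, 247] []
200 [229] [452, 460]
tray in edge frame (x out,y from f0) min/max [ 0.01318296 -0.07455855] [0.12431248 0.18364496] f0 [ 0.71971387 -0.12281896]
tray sides y -0.07244954245645863 0.1816455276702503
board centre in edge frame [-0.12437374  0.06011996] red [-0.08856537  0.06288548] yaw board -0.07503517
[[ 0.38  -0.    -0.925]
 [ 0.925 -0.001  0.38 ]
 [-0.001 -1.    -0.   ]]
```

The crop shows the large yellow board with its red line around crop (355,207), so the choice is right. Next I go behind the board with the jaws open along the edge, so that both fingertips push and square it up.

```bash
cat >> h.py <<'E'
from scipy.spatial.transform import Rotation as Rot
f0=np.array([0.71971387,-0.12281896]); t=np.array([.1605,.98704]); n=np.array([t[1],-t[0]])
f0=f0+.003*n          # brown strip is 3 mm beyond the white
ORI=Rot.from_matrix(np.c_[[t[0],t[1],0],[0,0,-1],[-n[0],-n[1],0]]).as_rotvec()
def W(x,y,z): p=f0+n*x+t*y; return [p[0],p[1],z]
def E(p): return (np.asarray(p)[:2]-f0)@np.c_[n,t]
def report(o):
    c=np.array(o['rect'][0])/1000; print('board',E(c).round(4),'red',E(o['red'][0]).round(4),'red ends',E(o['redspan'][0]).round(4),E(o['redspan'][1]).round(4),'yaw rel',round(float(np.arctan2(t[0],t[1])-np.arctan2(*o['red'][1])),4))
E
python3 - <<'E'
from h import *
p=r.read_ee_pos(); r.movel([p[0],p[1],.30])
r.move_ptp(W(-.25,.058,.26),ORI); print(E(r.read_ee_pos()),r.read_t())
r.movel(W(-.25,.058,.10)); r.dwell(.3); F0=r.read_wrist_force(); print(F0,r.read_width())
for z in np.arange(.085,.0645,-.002):
    r.movel(W(-.25,.058,z),feed=.03); r.dwell(.05); F=r.read_wrist_force()-F0; 
    if F[2]>2: print('touch',z,F); r.movel(W(-.25,.058,z+.004),feed=.03);break
print(r.read_ee_pos(),F,r.read_t())
save('side','side1'); 
E
```

```text
[-0.24993948  0.05895263] 3.1
[ 0.0878465  -0.28916459 -0.69581452] 1.0001764849964043
[ 0.48518199 -0.02591877  0.06493937] [ 0.17902209 -0.03944172 -0.32236181] 8.3167
```

View pics/side1.png

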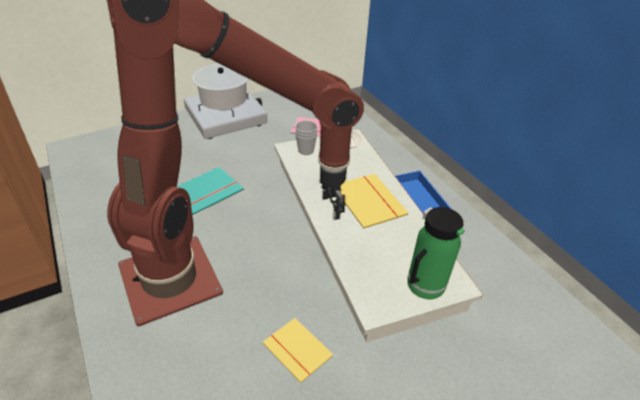

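The picture shows the open hand at about (335,205), behind the board's rear side, with nothing touched. I push most of the way and then look.

```bash
python3 - <<'E'
from h import *
F0=r.read_wrist_force(); y=.058
for x in np.arange(-.24,-.1349,.015):
    r.movel(W(x,y,.065),feed=.04); F=r.read_wrist_force()-F0; print(round(x,3),F[:2]@n,F[2])
print(E(r.read_ee_pos()),r.read_t())
r.movel(W(x-.03,y,.065)); r.movel(W(x-.03,y,.22))
r.movel(W(-.29,y,.26),feed=.2)
a,d=save('top','top2'); report(measure(a,d)); print(r.read_t())
E
```

```text
-0.24 0.785041234749937 -1.593396945884142
-0.225 0.6269863448514171 -0.14838710996462656
-0.21 0.1695293336487165 -0.46452179070248656
-0.195 0.4601161973118421 -0.7836268762222108
-0.18 0.22903785736584578 -1.34968666563061
-0.165 0.20970898602068122 -1.1057496931907043
-0.15 -0.258985839581071 -0.7376081745994091
-0.135 -0.3006907149391886 0.04529774211010662
[-0.13469318  0.0578639 ] 12.4417
board [-0.0503  0.055 ] red [-0.0142  0.0414] red ends [-0.0133 -0.0438] [-0.0124  0.1522] yaw rel 0.0005
14.8333
```

View pics/top2.png

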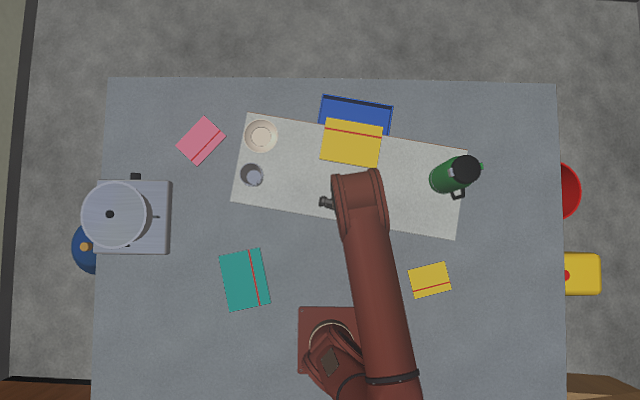

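The board is now square to the edge and its y matches the tray's middle. The red line is still about 14.5 mm short, so I make the final push, retreat and check with both cameras.

```bash
python3 - <<'E'
from h import *
y=.056
r.movel(W(-.17,y,.22),feed=.2); r.movel(W(-.17,y,.065),feed=.1)
r.movel(W(-.14,y,.065),feed=.05); r.movel(W(-.1202,y,.065),feed=.03); print(E(r.read_ee_pos()))
r.movel(W(-.16,y,.065),feed=.08); r.movel(W(-.16,y,.22)); r.movel(W(-.29,y,.26),feed=.2)
a,d=save('top','top3'); report(measure(a,d)); s,_=save('side','side3'); print(r.read_t())
big=cv2.resize(a[80:220,240:480],None,fx=3,fy=3,interpolation=cv2.INTER_CUBIC)
q=proj('side',[W(0,.055,.08)])[0].astype(int); print(q)
sb=cv2.resize(s[q[1]-70:q[1]+70,q[0]-120:q[0]+120],None,fx=3,fy=3,interpolation=cv2.INTER_CUBIC)[:180*2+60]
cv2.imwrite('pics/c3t.png',big[...,::-1]); cv2.imwrite('pics/c3s.png',sb[...,::-1])
E
```

```text
[-0.12000167  0.05588473]
board [-0.0363  0.055 ] red [-0.0003  0.0557] red ends [ 0.0006 -0.0417] [-0.002  0.154] yaw rel 0.0016
21.6417
[407 193]
```

View pics/c3t.png

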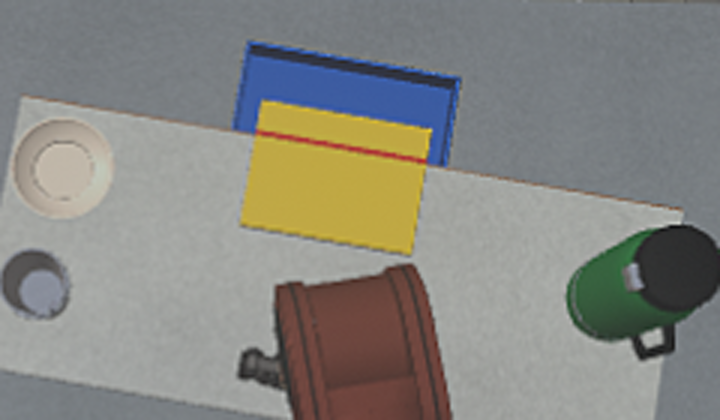

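View pics/c3s.png

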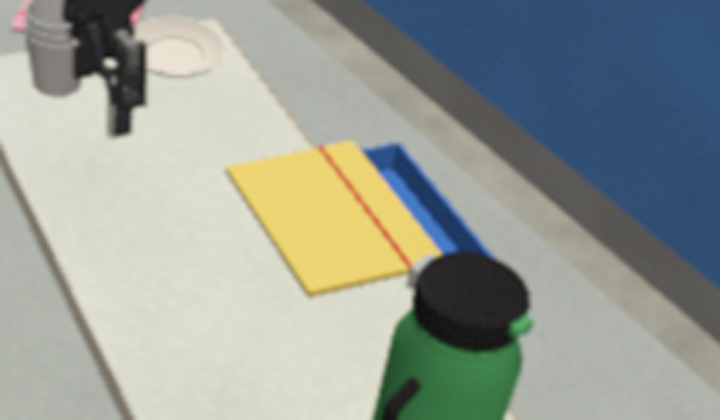

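The top crop shows the red line running from (258,133) to (427,161), in line with the counter edge on both sides. The board has tray visible to either side. In the side crop the board lies flat and the hand is clear.

```bash
python3 - <<'E'
from h import *
A=np.load('pics/top0.npz')['a'].astype(int); r.dwell(.5)
b,d=r.capture('top'); B=b.astype(int); report(measure(b,d))
for k,(u0,u1,v0,v1) in dict(tray=(312,398,90,112),flask=(425,490,150,205),saucer_cup=(238,282,115,190)).items(): print(k,abs(A-B)[v0:v1,u0:u1].max(2).__gt__(40).sum())
r.close_job(); print(r.read_t())
E
```

```text
board [-0.0363  0.055 ] red [-0.0003  0.0557] red ends [ 0.0006 -0.0417] [-0.002  0.154] yaw rel 0.0016
tray 0
flask 0
saucer_cup 0
the job is handed in; nothing more can be done
the job is handed in; nothing more can be done
```

The job is handed in: the yellow board now lies with its red line along the counter's front edge. I pushed it there in two strokes with both open fingertips against its back side, never gripping or lifting it. The hand was then raised and drawn back, touching nothing.

What the last checks showed:
- **Red line:** it is 0.3 mm from the edge by the line fit, and about 1.3 mm behind it going by the board's outline. It is turned 0.002 rad from the edge.
- **Edge estimate:** this is good to about 1–2 mm. The counter measured 316 mm deep instead of 320, so I allowed 3 mm for the brown edge strip.
- **Over the tray:** the board's middle is within about 1 mm of the tray's along the edge. That leaves roughly 25 mm of tray on each side.
- **Other things:** comparing the first and last pictures showed no change at the tray, flask, cups or saucer.
- **Time:** the clock stood at about 22 s of the 64 s allowed. No check failed or disagreed.

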